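Open the parts-soaking pot at the brake lathe bench

TASK

Open the wide steel parts pot: lift its loose lid off by the knob and set it down gently, knob up, lying flat in the middle of the round black rubber pad. Leave the pot standing where it is, and leave the narrow pot alone with its lid on.

Things in the scene. Friction and masses are not known exactly. Their poses are not given: they have to be found in the camera images.
- wide_knob_centre (a point): Centre of the head (32 mm dia, 20 mm high) of the round dark steel knob on the wide pot's loose lid; knob top 14 mm above this point. Lid: flat round steel plate, 136 mm dia, 4 mm thick, its upper face 27 mm below this point; under it a centring disc, 112 mm dia, 5 mm deep, sits in the pot's mouth with 6 mm play. Lid's lowest face is 36 mm below this point. About 0.3 kg. z up.
- wide_pot: The wide pot of plain steel, 130 mm outer diameter, 100 mm tall, wall 3 mm, about 1.3 kg, standing loose on the bench with its lid resting on its rim (two metal pistons lie inside). Origin: centre of its underside; z up.
- pad: The round black rubber pad lying on the bench, 210 mm in diameter, 5 mm thick, fixed. Origin: centre of its underside; its upper face is 5 mm above it; z points up.
- narrow_knob_centre (a point): Centre of the knob's head on the lid of the narrow pot, a bystander: a steel pot of the same make and height (100 mm) but 88 mm in diameter, with a lid 94 mm in diameter and the same knob. To be left closed and in place.
Things that resemble listed ones, but are neither listed nor needed, are in the scene too. Of the things like the pad, leave any that is blue; of the rest the larger one is meant. Leave any red look-alike of the part that bears wide_knob_centre alone.

How it is judged:
By the outcome, as a careful person would: the job done as asked, in the order asked, and still so for the second after the job is handed in, with the robot touching nothing.
It also fails if it takes over 48 s, if anything falls off the work surface, if the arm or the gripper's body presses on something with over 40 N, if the wrist force passes 120 N, or if a joint passes its speed limit or range.

ROBOT

A 7-joint arm with a two-finger parallel gripper is mounted at the origin on the work surface. World frame = base frame: x ahead of the robot, y to its left, z up, the work surface at z = 0. Lengths are in mm, angles in rad, forces in N, time in s.
With the tool pointing down it reaches from about 425 to 925 mm from the base axis. Payload 6.8 kg.
Tool frame: the origin (TCP) lies midway between the tips of the shut fingers; the grasp point (between the pads) lies 19 mm behind it; z points along the fingers, y is the direction in which the jaws open and shut (so a half turn about z gives the same grasp; the last joint's range is limited). The gripper opens to 85 mm and grips with 20 to 120 N. Pads are 22 mm wide; open, the fingers measure 114 mm over their backs; the gripper's body (76 mm by 85 mm) begins 54 mm behind the grasp point. The pads swing forward as they close: fully open they stand 13 mm farther back than shut.
Start: joints at [1.059, 0.477, 0.022, 1.555, -0.011, 1.109, -0.083], TCP at [265.228, -620.726, 231.308] pointing down, gripper open.
Joint ranges: [-2.96, 2.96], [-0.34, 2.1], [-1.41, 1.46], [0.24, 2.44], [-1.37, 4.51], [0.17, 1.92], [-2.96, 2.96]. Speed limits (rad/s): [2.39, 2.39, 3.14, 3.14, 3.14, 3.14, 3.14].

INTERFACE

Orientations are given as a 3x3 rotation matrix whose columns are the frame's x, y, z axes.
In Python, from cell import sense, snapshot, calibration, hand_in gives the robot as it stands.
- The arm moves only by the tool step_arm, never from a script. Its argument "deltas" is a list of rows, each an object of numbers: "grip": the opening, from 0 (shut) to 1 (fully open); "x", "y", "z": the shift along the world's x, y, z in m; "wx", "wy", "wz": the turn, a rotation vector about the world's x, y, z in degrees. A call has 1 to 12 rows; each row shifts and turns the commanded pose from where the row before left it; what a row does not reach is not made up. A row lasts 1/10 s, in which the tool goes at most 50 mm and 8.59 degrees, less where a joint would pass 70% of its speed; a pose out of reach is approached as far as the arm can. A call with a gripper value outside its range is refused whole. The fingers move at their own pace and stop on an object; "force" is the grip in N (left out, the last holds). Time passes only in rows, so rows that do not move let the fingers close. It gives the time, the measured TCP pose, the force and the opening at its end, in the units of the state.
- sense(): the state, without advancing time (a new reading comes with each control period).
- snapshot(name): name is "scene" or "top"; returns (picture, depth): 400x640x3 uint8, red, green, blue; 400x640 float32, mm along the optical axis (not along the pixel's ray), 0 where there is no reading.
- calibration(name): a dict with "fx", "fy", "cx", "cy" (pixels), "R" (3x3) and "t" (3): a world point X has camera coordinates R X + t. Camera axes: x right, y down, z forward; pixel columns grow to the right and rows downward; lengths in mm; the calibration is good to about 2 mm. A picture is of the moment at which its call begins. calibration takes no time and is no camera call.
- hand_in(): hands the job in, once; it reports no verdict.
The state is a dict: "clock": time; "qpos": joint angles; "qd": joint speeds; "effort": joint torques, N m; "tcp_pos": TCP position; "tool_rot": TCP orientation; "wrist_force": force on the tool from outside, world axes, zero at the start; "moment": the same for the moment, N m; "gripper_width": opening from 0.0 (shut) to 1.0 (fully open).
Only numpy, scipy, OpenCV 4.12 (cv2) and the standard library are available. Lean on these libraries where they do the work, as an engineer would, in place of code of your own. Each camera call takes 0.05 s, during which the arm holds its last target. There are 200 camera calls.

## Working session

There is one attempt and no reset: what is moved stays moved. The work goes in short steps, Python scripts to look and compute and a tool call to move; the robot and the scene stay as the last step left them, time stands still between calls to the robot, and variables do not carry over. Pictures are saved under pics/ and viewed, about 8 in all and at most 12, crops included, and the job is handed in when it is done.

Besides the shell and the picture viewer there is one more tool, called as name(argument=value, ...), one argument or row to a line, values as JSON. step_arm: Moves the arm, as the interface text tells. Its arguments: {"type":"object","properties":{"deltas":{"type":"array"},"force":{"type":"number"}},"required":["deltas"]}

```bash
mkdir -p pics; ls; cat > h.py <<'E'
import numpy as np, cv2
from cell import sense, snapshot, calibration, hand_in
def save(name,fn,crop=None,s=1):
    p,d=snapshot(name); np.savez('pics/'+fn+'.npz',p=p,d=d)
    q=p[...,::-1]
    if crop: r0,r1,c0,c1=crop; q=q[r0:r1,c0:c1]
    q=cv2.resize(np.ascontiguousarray(q),None,fx=s,fy=s); cv2.imwrite('pics/'+fn+'.png',q); return p,d
def load(fn):
    z=np.load('pics/'+fn+'.npz'); return z['p'],z['d']
def ray(name,u,v,z):
    c=calibration(name);R=np.array(c['R']);t=np.array(c['t'])
    o=-R.T@t; d=R.T@np.array([(u-c['cx'])/c['fx'],(v-c['cy'])/c['fy'],1]); return o+d*(z-o[2])/d[2]
def cloud(name,d):
    c=calibration(name);R=np.array(c['R']);t=np.array(c['t'])
    v,u=np.mgrid[:400,:640]; X=np.stack([(u-c['cx'])/c['fx']*d,(v-c['cy'])/c['fy']*d,d],-1)
    W=(X-t)@R; W[d==0]=np.nan; return W
def proj(name,X):
    c=calibration(name);p=np.array(c['R'])@np.array(X,float)+np.array(c['t']); return c['fx']*p[0]/p[2]+c['cx'],c['fy']*p[1]/p[2]+c['cy']
E
python3 - <<'E'
from h import *
save('top','top0');save('scene','scene0')
s=sense();print(s['clock'],s['tcp_pos'],s['tool_rot'],s['gripper_width'])
for n in('top','scene'):
    c=calibration(n);print(n,-np.array(c['R']).T@np.array(c['t']),c['fx'])
E
```

```text
pics
0.1 [ 265.02445301 -620.22790666  230.4386471 ] [[ 9.19550114e-01  3.92972035e-01 -7.52938998e-04]
 [ 3.92972736e-01 -9.19549003e-01  1.43522812e-03]
 [-1.28359787e-04 -1.61564868e-03 -9.99998687e-01]] 1.002646474417877
top [ 349.95864443  121.12326294 1277.01854484] 407.6750835754307
scene [ 865.36338018  721.84921859 1078.34679414] 438.49021775077824
```

View pics/top0.png

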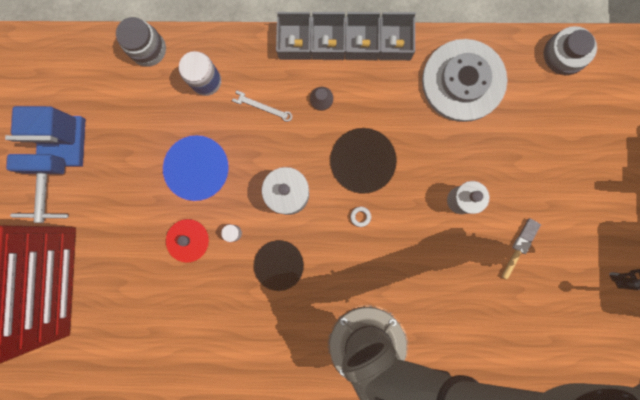

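View pics/scene0.png

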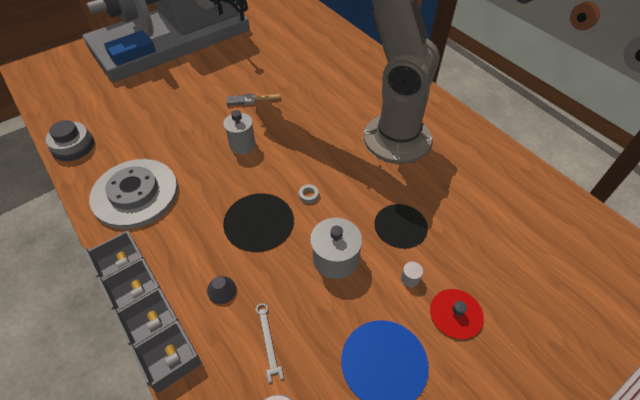

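Top view: the wide pot's lid is at (285,191) with its knob near (284,189), and the large black pad is at (363,160). The smaller black disc (278,265), blue disc (195,168) and red lid (187,241) are decoys, and the narrow pot is at (472,197). The scene view agrees: knob (337,232), pad (259,222). Next I measure the wide pot and the pad.

```bash
python3 - <<'E'
from h import *
for n,pk,pp in(('top',(284,189),(363,160)),('scene',(337,233),(259,222))):
    p,d=load(n+'0'); W=cloud(n,d); g=p.max(2)
    # pad: dark region
    def comp(m,pt,win=None):
        m=m.astype(np.uint8)
        k,l=cv2.connectedComponents(m,connectivity=4); return l==l[pt[1],pt[0]]
    m=comp(g<45,pp); c=max(cv2.findContours(m.astype(np.uint8),0,1)[0],key=cv2.contourArea)
    e=np.array([ray(n,u,v,5)[:2] for u,v in c[:,0]]); (x,y),r=cv2.minEnclosingCircle(e.astype(np.float32))
    A=np.c_[2*e,np.ones(len(e))];s=np.linalg.lstsq(A,(e**2).sum(1),rcond=None)[0]
    print(n,'pad',x,y,r,'ls',s[:2],np.sqrt(s[2]+s[:2]@s[:2]),'z',np.nanmedian(W[m][:,2]))
    # lid plate by height
    z=W[...,2]; near=np.hypot(W[...,0]-W[pk[1],pk[0],0],W[...,1]-W[pk[1],pk[0],1])<110
    L=near&(z>94)&(z<114); Q=W[L]
    (x,y),r=cv2.minEnclosingCircle(Q[:,:2].astype(np.float32)); print('lid',x,y,r,'z',np.median(Q[:,2]),L.sum())
    K=near&(z>130); Q=W[K]; T=Q[Q[:,2]>np.percentile(Q[:,2],40)]
    vv,uu=np.nonzero(K);print('knob n',K.sum(),'zmax',Q[:,2].max(),'mean',Q.mean(0),'ray mid at 145',ray(n,uu.mean(),vv.mean(),145)[:2])
    # dark pixels of the knob
    D=near&(g<85)&(z>100); D=D; vv,uu=np.nonzero(D); print('dark',D.sum(),uu.min(),uu.max(),vv.min(),vv.max(),'mid@131',ray(n,(uu.min()+uu.max())/2,(vv.min()+vv.max())/2,131)[:2])
E
```

```text
top pad 519.3428344726562 180.8182373046875 1185.30810546875 ls [488.82135817 174.66778205] 940.8254927993104 z 0.5859828364548129
lid 465.73590087890625 253.4342803955078 68.07017517089844 z 103.97858755492706 1586
knob n 106 zmax 150.33989266830716 mean [464.4209045  252.31682142 143.61366689] ray mid at 145 [464.28051439 252.16107922]Traceback (most recent call last):
  File "<stdin>", line 19, in <module>
    return umr_minimum(a, axis, None, out, keepdims, initial, where)
ValueError: zero-size array to reduction operation minimum which has no identity
```

```bash
python3 - <<'E'
from h import *
for n,pk,pp in(('top',(284,189),(363,160)),('scene',(337,233),(259,222))):
    p,d=load(n+'0'); W=cloud(n,d); g=p.max(2).astype(int)
    print(n,'pad px',p[pp[1],pp[0]],'knob px',p[pk[1],pk[0]])
    sat=g-p.min(2); m=((g<60)&(sat<25)).astype(np.uint8)
    k,l=cv2.connectedComponents(m,connectivity=4); m=(l==l[pp[1],pp[0]]).astype(np.uint8) 
    c=max(cv2.findContours(m,0,1)[0],key=cv2.contourArea); e=np.array([ray(n,u,v,5)[:2] for u,v in c[:,0]],np.float32)
    print('pad area',m.sum(),cv2.minEnclosingCircle(e),cv2.fitEllipse(e))
    z=W[...,2]; near=np.hypot(W[...,0]-465.7,W[...,1]-253.4)<110
    Q=W[near&(z>97)&(z<111)]; print('lid',cv2.minEnclosingCircle(Q[:,:2].astype(np.float32)),np.median(Q[:,2]))
    K=near&(z>138); vv,uu=np.nonzero(K); print('top knob',K.sum(),np.median(W[K],0),ray(n,uu.mean(),vv.mean(),145)[:2])
    # narrow pot
    if n=='top': Z=z.copy(); nn=np.hypot(*(np.mgrid[:400,:640]-np.array([197,474])[:,None,None]))<30
    if n=='top': Q=W[nn&(z>90)];print('narrow',np.nanmedian(Q,0),Q[:,2].max())
E
```

```text
top pad px [70 52 41] knob px [114 105 107]Traceback (most recent call last):
  File "<stdin>", line 7, in <module>
  File "h.py", line 11, in ray
    c=calibration(name);R=np.array(c['R']);t=np.array(c['t'])
ValueError: time passes only in moves, steps and waits
```

```bash
sed -i 's/^def save/_c={}\n_cal=calibration\ndef calibration(n):\n    if n not in _c: _c[n]=_cal(n)\n    return _c[n]\ndef save/' h.py; python3 - <<'E'
from h import *
for n,pk,pp in(('top',(284,189),(363,160)),('scene',(337,233),(259,222))):
    p,d=load(n+'0'); W=cloud(n,d); g=p.max(2).astype(int)
    r=42; q=p[pp[1]-r:pp[1]+r,pp[0]-r:pp[0]+r]
    print(n,p[pp[1],pp[0]-60:pp[0]+60:6].tolist())
    print(W[pp[1],pp[0]-50:pp[0]+50:5,2].round(1))
    z=W[...,2]; near=np.hypot(W[...,0]-465.7,W[...,1]-253.4)<110
    Q=W[near&(z>97)&(z<111)]; print('lid',cv2.minEnclosingCircle(Q[:,:2].astype(np.float32)),np.median(Q[:,2]))
    K=near&(z>138); vv,uu=np.nonzero(K); print('top knob',K.sum(),np.median(W[K],0),ray(n,uu.mean(),vv.mean(),145)[:2])
    if n=='top':
        nn=np.hypot(*(np.mgrid[:400,:640]-np.array([197,474])[:,None,None]))<30
        Q=W[nn&(z>90)];print('narrow',np.nanmedian(Q,0),Q[:,2].max())
E
```

```text
top [[201, 129, 83], [201, 128, 83], [197, 127, 81], [193, 124, 80], [192, 121, 73], [72, 53, 44], [70, 54, 45], [70, 56, 46], [69, 52, 42], [67, 52, 42], [70, 52, 41], [69, 55, 45], [71, 54, 43], [65, 48, 37], [72, 56, 45], [69, 54, 43], [203, 128, 81], [199, 128, 79], [202, 129, 80], [199, 129, 80]]
[-4.1  1.9 -1.1 -1.6  8.7  3.2  4.3  5.6 -0.9  5.1  7.7  8.9  5.5  5.5
  3.8  0.2  5.1 -2.1  0.3 -1.4]
lid ((465.73590087890625, 253.4342803955078), 68.07017517089844) 103.97858755492706
top knob 100 [464.38503387 253.09773009 144.01527845] [464.55547303 252.92939502]
narrow [ 450.70131148 -280.3714157   104.15198826] 150.0709495040414
scene [[157, 97, 56], [161, 99, 57], [161, 98, 57], [174, 106, 62], [105, 69, 46], [38, 38, 36], [38, 36, 35], [38, 36, 35], [37, 36, 35], [38, 37, 35], [36, 38, 35], [36, 36, 33], [37, 37, 35], [38, 36, 34], [38, 36, 36], [38, 37, 35], [165, 102, 59], [172, 105, 61], [174, 108, 62], [170, 105, 61]]
[-3.  -1.6  2.1  7.   3.3  5.2  5.8  4.5  3.1  4.4  4.1  5.8  5.6  5.1
  4.7  4.7  3.5  2.7  0.9 -0.3]
lid ((462.8675842285156, 254.81231689453125), 69.67457580566406) 103.54713289032398
top knob 110 [465.49372533 255.11531676 143.90559744] [466.35231713 256.14467638]
```

```bash
python3 - <<'E'
from h import *
for n,L in(('top',[(363,160),(278,265)]),('scene',[(259,222),(401,226)])):
    p,d=load(n+'0'); g=p.max(2); m=(g<(120 if n=='top' else 85)).astype(np.uint8); k,l=cv2.connectedComponents(m,connectivity=4)
    for pp in L:
        q=(l==l[pp[1],pp[0]]).astype(np.uint8)
        c=max(cv2.findContours(q,0,1)[0],key=cv2.contourArea); e=np.array([ray(n,u,v,5)[:2] for u,v in c[:,0]],np.float32)
        print(n,q.sum(),cv2.minEnclosingCircle(e),cv2.fitEllipse(e))
E
```

```text
top 3379 ((573.7421264648438, 20.424861907958984), 103.86808776855469) ((573.3059692382812, 20.32208824157715), (203.31077575683594, 205.05226135253906), 174.45973205566406)
top 2133 ((223.47781372070312, 256.1778564453125), 105.5823974609375) ((233.8199920654297, 269.78131103515625), (147.40435791015625, 191.7582244873047), 146.39747619628906)
scene 3213 ((571.8602294921875, 21.70950698852539), 105.44407653808594) ((572.589599609375, 21.708452224731445), (204.03155517578125, 207.36178588867188), 177.34408569335938)
scene 1857 ((238.5045623779297, 280.68255615234375), 80.03169250488281) ((239.645751953125, 280.7200927734375), (153.0646209716797, 155.65264892578125), 112.90484619140625)
```

Pad centre is about (573,21) with diameter about 207, matching the 210 given. The smaller black disc is about 155 mm. The knob is at about (465.5,254), with its top at z 144 and the lid at z 104, also as given. Now I move over, going wide around the base and above the narrow pot.

step_arm(
  deltas=[
    {"x":0.012,"y":0.015,"z":0.01},
    {"x":0.025,"y":0.032,"z":0.01},
    {"x":0.025,"y":0.032,"z":0.01},
    {"x":0.025,"y":0.032,"z":0.01},
    {"x":0.025,"y":0.032,"z":0.01},
    {"x":0.025,"y":0.032},
    {"x":0.025,"y":0.032},
    {"x":0.025,"y":0.032},
    {"x":0.025,"y":0.032},
    {"x":0.025,"y":0.032},
    {"x":0.025,"y":0.032},
    {"x":0.02,"y":0.032},
  ],
)

```text
validation failed for argument at $.de...
```

```bash
python3 -c "
from h import *
s=sense();print(s['clock'],s['tcp_pos'],s['qpos'],s['wrist_force'])"
```

```text
0.1 [ 265.02445301 -620.22790666  230.4386471 ] [ 1.05886656  0.47771073  0.02232992  1.55632545 -0.01148103  1.10930529
 -0.08310776] [0.27123225 0.46463368 0.61207183]
```

The call was refused and nothing moved. I'll send rows with every key filled in.

step_arm(
  deltas=[
    {"x":0.012,"y":0.015,"z":0.01,"wx":0,"wy":0,"wz":0,"grip":1},
  ],
)

```text
clock: 0.2
tcp_pos: [274.2, -606.1, 239.4]
tool_rot: [[0.921, 0.389, -0.003], [0.389, -0.921, 0.002], [-0.002, -0.003, -1.0]]
wrist_force: [-0.2, 0.1, -0.4]
gripper_width: 0.997
```

step_arm(
  deltas=[
    {"x":0.025,"y":0.032,"z":0.01,"wx":0,"wy":0,"wz":0,"grip":1},
    {"x":0.025,"y":0.032,"z":0.01,"wx":0,"wy":0,"wz":0,"grip":1},
    {"x":0.025,"y":0.032,"z":0.01,"wx":0,"wy":0,"wz":0,"grip":1},
    {"x":0.025,"y":0.032,"z":0.01,"wx":0,"wy":0,"wz":0,"grip":1},
    {"x":0.025,"y":0.032,"z":0,"wx":0,"wy":0,"wz":0,"grip":1},
    {"x":0.025,"y":0.032,"z":0,"wx":0,"wy":0,"wz":0,"grip":1},
    {"x":0.025,"y":0.032,"z":0,"wx":0,"wy":0,"wz":0,"grip":1},
    {"x":0.025,"y":0.032,"z":0,"wx":0,"wy":0,"wz":0,"grip":1},
    {"x":0.025,"y":0.032,"z":0,"wx":0,"wy":0,"wz":0,"grip":1},
    {"x":0.025,"y":0.032,"z":0,"wx":0,"wy":0,"wz":0,"grip":1},
    {"x":0.025,"y":0.032,"z":0,"wx":0,"wy":0,"wz":0,"grip":1},
  ],
)

```text
clock: 1.3
tcp_pos: [553.2, -250.8, 282.0]
tool_rot: [[0.919, 0.394, 0.001], [0.394, -0.919, 0.0], [0.001, 0.0, -1.0]]
wrist_force: [-0.1, -0.2, -0.4]
gripper_width: 0.998
```

```bash
python3 -c "
from h import *
s=sense();print(s['clock'],s['tcp_pos'],s['qpos'],s['wrist_force'])"
```

```text
1.3 [ 553.19462469 -250.75558945  282.03576892] [ 0.44901488  0.33042065 -0.16206764  1.65620394  0.05692666  1.15908207
 -0.89307655] [-0.05950378 -0.2265026  -0.44288914]
```

step_arm(
  deltas=[
    {"x":0,"y":0.042,"z":0,"wx":0,"wy":0,"wz":0,"grip":1},
    {"x":0,"y":0.042,"z":0,"wx":0,"wy":0,"wz":0,"grip":1},
    {"x":-0.008,"y":0.042,"z":0,"wx":0,"wy":0,"wz":0,"grip":1},
    {"x":-0.008,"y":0.042,"z":0,"wx":0,"wy":0,"wz":0,"grip":1},
    {"x":-0.009,"y":0.042,"z":0,"wx":0,"wy":0,"wz":0,"grip":1},
    {"x":-0.009,"y":0.042,"z":0,"wx":0,"wy":0,"wz":0,"grip":1},
    {"x":-0.009,"y":0.042,"z":-0.01,"wx":0,"wy":0,"wz":0,"grip":1},
    {"x":-0.009,"y":0.042,"z":-0.01,"wx":0,"wy":0,"wz":0,"grip":1},
    {"x":-0.009,"y":0.042,"z":-0.01,"wx":0,"wy":0,"wz":0,"grip":1},
    {"x":-0.009,"y":0.042,"z":-0.01,"wx":0,"wy":0,"wz":0,"grip":1},
    {"x":-0.009,"y":0.042,"z":-0.02,"wx":0,"wy":0,"wz":0,"grip":1},
    {"x":-0.009,"y":0.042,"z":-0.02,"wx":0,"wy":0,"wz":0,"grip":1},
  ],
)

```text
clock: 2.5
tcp_pos: [463.0, 252.8, 201.7]
tool_rot: [[0.919, 0.394, 0.002], [0.394, -0.919, 0.001], [0.002, 0.0, -1.0]]
wrist_force: [1.0, -0.7, 0.9]
gripper_width: 1.004
```

step_arm(
  deltas=[
    {"x":0,"y":0.002,"z":-0.02,"wx":0,"wy":0,"wz":0,"grip":1},
    {"x":0,"y":0,"z":-0.01,"wx":0,"wy":0,"wz":0,"grip":1},
    {"x":0,"y":0,"z":0,"wx":0,"wy":0,"wz":0,"grip":1},
  ],
)

```text
clock: 2.8
tcp_pos: [463.1, 251.4, 170.3]
tool_rot: [[0.92, 0.393, -0.002], [0.393, -0.92, -0.002], [-0.003, 0.001, -1.0]]
wrist_force: [1.0, 0.8, 0.9]
gripper_width: 0.998
```

```bash
python3 -c "
from h import *
s=sense();print(s['clock'],s['tcp_pos'],s['qpos'],s['wrist_force'])
a=np.hstack([])
p,d=snapshot('scene');q,_=snapshot('top')
f=lambda im,pt,w,h,s: cv2.resize(im[pt[1]-h:pt[1]+h,pt[0]-w:pt[0]+w,::-1],None,fx=s,fy=s)
cv2.imwrite('pics/near1.png',np.hstack([f(p,(337,220),50,75,4),f(q,(285,190),50,75,4)]))"
```

```text
2.8 [463.14609774 251.43323116 170.32301825] [-0.2442463   0.34386088 -0.45000409  1.94248648  0.18873791  0.89891954
 -1.95673484] [0.96813283 0.77244325 0.85154132]Traceback (most recent call last):
  File "<string>", line 4, in <module>
    a=np.hstack([])
    return _nx.concatenate(arrs, 1, dtype=dtype, casting=casting)
           ~~~~~~~~~~~~~~~^^^^^^^^^^^^^^^^^^^^^^^^^^^^^^^^^^^^^^^
ValueError: need at least one array to concatenate
```

```bash
python3 -c "
from h import *
p,d=snapshot('scene');q,_=snapshot('top')
f=lambda im,pt,w,h,s: cv2.resize(np.ascontiguousarray(im[pt[1]-h:pt[1]+h,pt[0]-w:pt[0]+w,::-1]),None,fx=s,fy=s)
cv2.imwrite('pics/near1.png',np.hstack([f(p,(337,220),50,75,4),f(q,(285,190),50,75,4)]))"
```

```text
(no output)
```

View pics/near1.png

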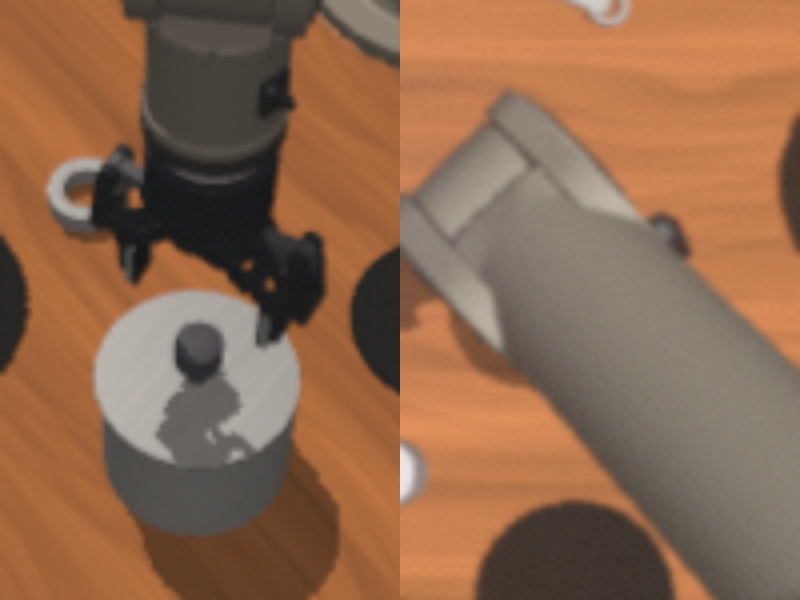

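The jaw tips, at crop (132,272) and (268,337), straddle the knob at (198,350), and their midpoint is directly above it. I descend to TCP z of about 110.

step_arm(
  deltas=[
    {"x":0.002,"y":0.002,"z":-0.01,"wx":0,"wy":0,"wz":0,"grip":1},
    {"x":0,"y":0,"z":-0.015,"wx":0,"wy":0,"wz":0,"grip":1},
    {"x":0,"y":0,"z":-0.015,"wx":0,"wy":0,"wz":0,"grip":1},
    {"x":0,"y":0,"z":-0.01,"wx":0,"wy":0,"wz":0,"grip":1},
    {"x":0,"y":0,"z":-0.005,"wx":0,"wy":0,"wz":0,"grip":1},
    {"x":0,"y":0,"z":-0.005,"wx":0,"wy":0,"wz":0,"grip":1},
    {"x":0,"y":0,"z":0,"wx":0,"wy":0,"wz":0,"grip":1},
  ],
)

```text
clock: 3.6
tcp_pos: [466.2, 254.2, 111.1]
tool_rot: [[0.92, 0.393, -0.0], [0.393, -0.92, -0.0], [-0.0, 0.0, -1.0]]
wrist_force: [-0.1, 0.1, 0.4]
gripper_width: 0.999
```

step_arm(
  deltas=[
    {"x":0,"y":0,"z":0,"wx":0,"wy":0,"wz":0,"grip":0.6},
    {"x":0,"y":0,"z":0,"wx":0,"wy":0,"wz":0,"grip":0.5},
    {"x":0,"y":0,"z":0,"wx":0,"wy":0,"wz":0,"grip":0.45},
    {"x":0,"y":0,"z":0,"wx":0,"wy":0,"wz":0,"grip":0},
    {"x":0,"y":0,"z":0,"wx":0,"wy":0,"wz":0,"grip":0},
    {"x":0,"y":0,"z":0,"wx":0,"wy":0,"wz":0,"grip":0},
    {"x":0,"y":0,"z":0,"wx":0,"wy":0,"wz":0,"grip":0},
    {"x":0,"y":0,"z":0,"wx":0,"wy":0,"wz":0,"grip":0},
  ],
  force=50,
)

```text
clock: 4.4
tcp_pos: [466.6, 254.2, 111.9]
tool_rot: [[0.92, 0.393, 0.001], [0.393, -0.92, -0.0], [0.001, 0.0, -1.0]]
wrist_force: [-0.1, -1.5, 5.4]
gripper_width: 0.356
```

```bash
python3 -c "
from h import *
s=sense();print(s['clock'],s['tcp_pos'],s['gripper_width']*85,s['wrist_force'],s['moment'])
p,d=snapshot('scene')
f=lambda im,pt,w,h,s: cv2.resize(np.ascontiguousarray(im[pt[1]-h:pt[1]+h,pt[0]-w:pt[0]+w,::-1]),None,fx=s,fy=s)
cv2.imwrite('pics/near2.png',f(p,(337,230),60,60,5))"
```

```text
4.4 [466.56768999 254.21602088 111.87281063] 30.282559082466424 [-0.08849567 -1.51834814  5.43303338] [-0.37024493  0.14065656 -0.0295932 ]
```

View pics/near2.png

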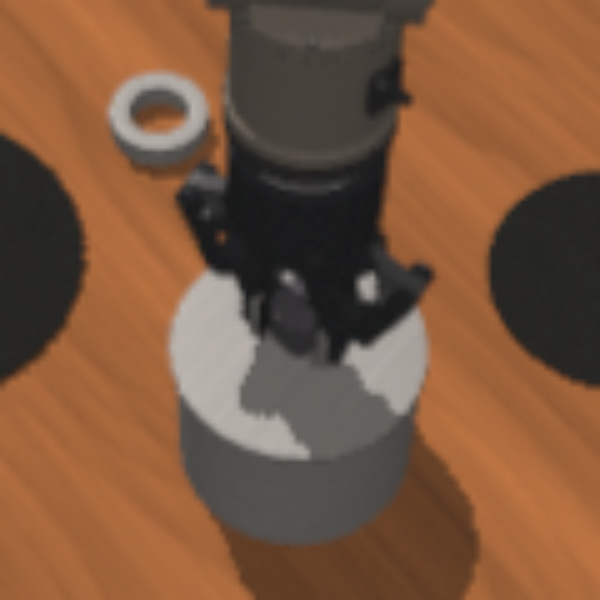

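Width is about 30 mm against a 32 mm knob, so the knob is held between the pads. I lift slowly, straight up.

step_arm(
  deltas=[
    {"x":0,"y":0,"z":0.002,"wx":0,"wy":0,"wz":0,"grip":0},
    {"x":0,"y":0,"z":0.003,"wx":0,"wy":0,"wz":0,"grip":0},
    {"x":0,"y":0,"z":0.004,"wx":0,"wy":0,"wz":0,"grip":0},
    {"x":0,"y":0,"z":0.006,"wx":0,"wy":0,"wz":0,"grip":0},
    {"x":0,"y":0,"z":0.01,"wx":0,"wy":0,"wz":0,"grip":0},
    {"x":0,"y":0,"z":0.015,"wx":0,"wy":0,"wz":0,"grip":0},
    {"x":0,"y":0,"z":0.015,"wx":0,"wy":0,"wz":0,"grip":0},
    {"x":0,"y":0,"z":0.01,"wx":0,"wy":0,"wz":0,"grip":0},
    {"x":0,"y":0,"z":0.005,"wx":0,"wy":0,"wz":0,"grip":0},
    {"x":0,"y":0,"z":0,"wx":0,"wy":0,"wz":0,"grip":0},
  ],
  force=60,
)

```text
clock: 5.45
tcp_pos: [466.6, 254.4, 182.1]
tool_rot: [[0.92, 0.393, 0.001], [0.393, -0.92, 0.001], [0.001, -0.0, -1.0]]
wrist_force: [-0.5, -0.0, -3.8]
gripper_width: 0.357
```

```bash
python3 -c "
from h import *
s=sense();print(s['clock'],s['tcp_pos'],s['gripper_width']*85,s['wrist_force'],s['moment'])
p,d=save('scene','lift')
cv2.imwrite('pics/lift.png',cv2.resize(np.ascontiguousarray(p[140:300,230:430,::-1]),None,fx=3.5,fy=3.5))"
```

```text
5.45 [466.56082477 254.44129757 182.05162244] 30.34531525421428 [-0.51254398 -0.04149143 -3.82538518] [ 0.01442524 -0.03496729  0.04464001]
```

View pics/lift.png

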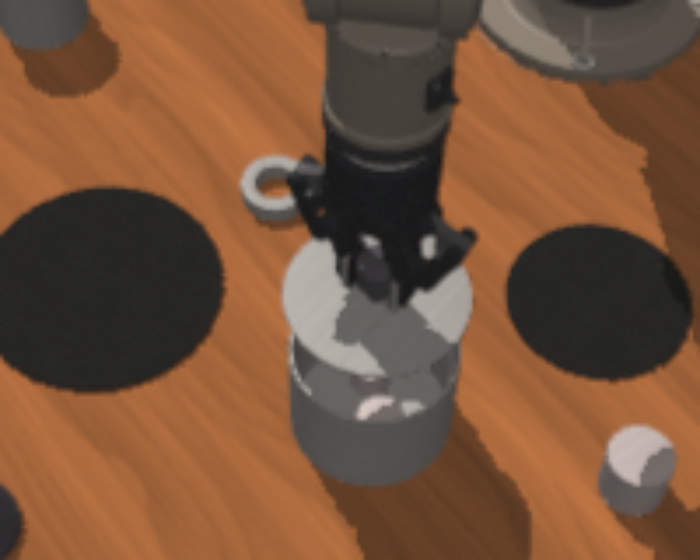

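The lid is off at crop (375,305), the pot stays standing with its pistons visible, and the wrist load is 3.8 N. I check that the lid is level and find its centre relative to the TCP.

```bash
python3 - <<'E'
from h import *
p,d=load('lift');W=cloud('scene',d);z=W[...,2];b=p.min(2)
v,u=np.nonzero((np.hypot(W[...,0]-466,W[...,1]-254)<80)&(z>160)&(z<192)&(b>85))
Q=W[v,u]; A=np.c_[Q[:,:2]-[466,254],np.ones(len(Q))]
for _ in range(4):
    s=np.linalg.lstsq(A,Q[:,2],rcond=None)[0]; r=Q[:,2]-A@s; k=abs(r)<5; Q,A=Q[k],A[k]
print(len(Q),'tilt deg',np.degrees(s[:2]),'z',s[2],'circ',cv2.minEnclosingCircle(Q[:,:2].astype(np.float32)))
E
```

```text
1263 tilt deg [0.20220148 0.25135456] z 173.54963304103137 circ ((464.9085998535156, 255.59519958496094), 67.74906921386719)
```

The lid is level to within 0.3° and centred on the tool to within about 1 mm. I carry it to above the pad, (107,-233) mm away.

step_arm(
  deltas=[
    {"x":0.003,"y":-0.008,"z":0,"wx":0,"wy":0,"wz":0,"grip":0},
    {"x":0.008,"y":-0.017,"z":0,"wx":0,"wy":0,"wz":0,"grip":0},
    {"x":0.012,"y":-0.025,"z":0,"wx":0,"wy":0,"wz":0,"grip":0},
    {"x":0.013,"y":-0.03,"z":0,"wx":0,"wy":0,"wz":0,"grip":0},
    {"x":0.014,"y":-0.03,"z":0,"wx":0,"wy":0,"wz":0,"grip":0},
    {"x":0.014,"y":-0.03,"z":0,"wx":0,"wy":0,"wz":0,"grip":0},
    {"x":0.014,"y":-0.03,"z":0,"wx":0,"wy":0,"wz":0,"grip":0},
    {"x":0.012,"y":-0.025,"z":0,"wx":0,"wy":0,"wz":0,"grip":0},
    {"x":0.009,"y":-0.02,"z":0,"wx":0,"wy":0,"wz":0,"grip":0},
    {"x":0.005,"y":-0.012,"z":0,"wx":0,"wy":0,"wz":0,"grip":0},
    {"x":0.003,"y":-0.006,"z":0,"wx":0,"wy":0,"wz":0,"grip":0},
    {"x":0,"y":0,"z":0,"wx":0,"wy":0,"wz":0,"grip":0},
  ],
)

```text
clock: 6.7
tcp_pos: [573.1, 20.8, 180.9]
tool_rot: [[0.92, 0.392, -0.001], [0.392, -0.92, 0.0], [-0.001, -0.0, -1.0]]
wrist_force: [-0.1, 0.2, -3.6]
gripper_width: 0.351
```

step_arm(
  deltas=[
    {"x":0,"y":0,"z":-0.01,"wx":0,"wy":0,"wz":0,"grip":0},
    {"x":0,"y":0,"z":-0.02,"wx":0,"wy":0,"wz":0,"grip":0},
    {"x":0,"y":0,"z":-0.025,"wx":0,"wy":0,"wz":0,"grip":0},
    {"x":0,"y":0,"z":-0.025,"wx":0,"wy":0,"wz":0,"grip":0},
    {"x":0,"y":0,"z":-0.02,"wx":0,"wy":0,"wz":0,"grip":0},
    {"x":0,"y":0,"z":-0.015,"wx":0,"wy":0,"wz":0,"grip":0},
    {"x":0,"y":0,"z":-0.01,"wx":0,"wy":0,"wz":0,"grip":0},
    {"x":0,"y":0,"z":-0.005,"wx":0,"wy":0,"wz":0,"grip":0},
    {"x":0,"y":0,"z":0,"wx":0,"wy":0,"wz":0,"grip":0},
  ],
)

```text
clock: 7.6
tcp_pos: [573.1, 21.6, 51.0]
tool_rot: [[0.919, 0.393, -0.0], [0.393, -0.919, 0.0], [-0.0, -0.0, -1.0]]
wrist_force: [0.3, 0.3, -3.6]
gripper_width: 0.356
```

```bash
python3 - <<'E'
from h import *
s=sense();print(s['clock'],s['tcp_pos'],s['gripper_width']*85,s['wrist_force'])
p,d=save('scene','over');W=cloud('scene',d);z=W[...,2];b=p.min(2); x0,y0=s['tcp_pos'][:2]
print(W[222,259],z[200:245:5,240:280:8].round())
v,u=np.nonzero((np.hypot(W[...,0]-x0,W[...,1]-y0)<80)&(z>25)&(z<60)&(b>85))
Q=W[v,u]; A=np.c_[Q[:,:2]-[x0,y0],np.ones(len(Q))]
for _ in range(4):
    s=np.linalg.lstsq(A,Q[:,2],rcond=None)[0]; r=Q[:,2]-A@s; k=abs(r)<5; Q,A=Q[k],A[k]
print(len(Q),'tilt deg',np.degrees(s[:2]),'z',s[2],'circ',cv2.minEnclosingCircle(Q[:,:2].astype(np.float32)))
cv2.imwrite('pics/over.png',cv2.resize(np.ascontiguousarray(p[130:290,160:380,::-1]),None,fx=3,fy=3))
E
```

```text
7.6 [573.1197811   21.56599457  51.04896223] 30.222779702047127 [ 0.27417876  0.26655076 -3.59852411]
[582.86885285  49.92134297  41.75574317] [[  5. 109. 139. 115. 150.]
 [ 43.  88. 120. 104.  45.]
 [ 44.  59.  79. 106.  46.]
 [ 42.  44.  43.  64.  47.]
 [ 43.  42.  45.  43.  41.]
 [ 41.  41.  43.  38.  41.]
 [  7.  43.  42.  43.   5.]
 [  6.   5.   6.   2.  nan]
 [  3.   2.   5.   6.   6.]]
911 tilt deg [0.0678    0.1318301] z 42.23763925042994 circ ((570.3526611328125, 23.07431983947754), 67.75777435302734)
```

View pics/over.png

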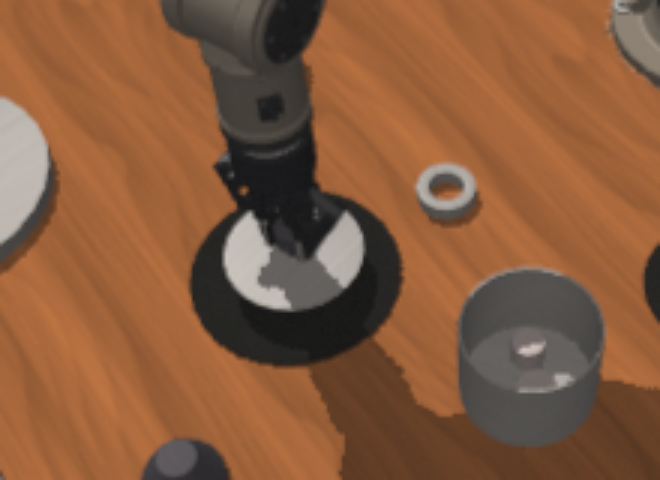

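The lid at (293,258) in the crop hangs level over the pad, with its upper face at z 42. It should rest at z 14, about 28 mm lower. I lower most of the way, then feel for contact.

step_arm(
  deltas=[
    {"x":0,"y":0,"z":-0.006,"wx":0,"wy":0,"wz":0,"grip":0},
    {"x":0,"y":0,"z":-0.008,"wx":0,"wy":0,"wz":0,"grip":0},
    {"x":0,"y":0,"z":-0.005,"wx":0,"wy":0,"wz":0,"grip":0},
    {"x":0,"y":0,"z":-0.003,"wx":0,"wy":0,"wz":0,"grip":0},
    {"x":0,"y":0,"z":-0.002,"wx":0,"wy":0,"wz":0,"grip":0},
    {"x":0,"y":0,"z":-0.001,"wx":0,"wy":0,"wz":0,"grip":0},
    {"x":0,"y":0,"z":0,"wx":0,"wy":0,"wz":0,"grip":0},
  ],
)

```text
clock: 8.35
tcp_pos: [573.3, 21.3, 26.3]
tool_rot: [[0.92, 0.393, 0.0], [0.393, -0.92, 0.0], [0.0, -0.0, -1.0]]
wrist_force: [-0.4, -0.0, -3.3]
gripper_width: 0.355
```

step_arm(
  deltas=[
    {"x":0,"y":0,"z":-0.001,"wx":0,"wy":0,"wz":0,"grip":0},
    {"x":0,"y":0,"z":0,"wx":0,"wy":0,"wz":0,"grip":0},
  ],
)

```text
clock: 8.55
tcp_pos: [573.3, 21.3, 25.4]
tool_rot: [[0.92, 0.393, 0.0], [0.393, -0.92, -0.0], [0.0, 0.0, -1.0]]
wrist_force: [0.3, 0.2, -3.6]
gripper_width: 0.355
```

step_arm(
  deltas=[
    {"x":0,"y":0,"z":-0.001,"wx":0,"wy":0,"wz":0,"grip":0},
    {"x":0,"y":0,"z":0,"wx":0,"wy":0,"wz":0,"grip":0},
  ],
)

```text
clock: 8.75
tcp_pos: [573.2, 21.2, 24.3]
tool_rot: [[0.92, 0.393, -0.0], [0.393, -0.92, -0.0], [-0.0, 0.0, -1.0]]
wrist_force: [0.0, 0.5, -4.0]
gripper_width: 0.359
```

step_arm(
  deltas=[
    {"x":0,"y":0,"z":-0.001,"wx":0,"wy":0,"wz":0,"grip":0},
    {"x":0,"y":0,"z":0,"wx":0,"wy":0,"wz":0,"grip":0},
  ],
)

```text
clock: 8.95
tcp_pos: [573.1, 21.3, 23.2]
tool_rot: [[0.92, 0.393, -0.0], [0.393, -0.92, -0.0], [-0.0, -0.0, -1.0]]
wrist_force: [0.2, -0.6, -3.0]
gripper_width: 0.352
```

step_arm(
  deltas=[
    {"x":0,"y":0,"z":-0.001,"wx":0,"wy":0,"wz":0,"grip":0},
    {"x":0,"y":0,"z":0,"wx":0,"wy":0,"wz":0,"grip":0},
  ],
)

```text
clock: 9.15
tcp_pos: [573.1, 21.3, 22.2]
tool_rot: [[0.92, 0.393, -0.0], [0.393, -0.92, -0.0], [-0.0, -0.0, -1.0]]
wrist_force: [-0.3, 0.2, -3.7]
gripper_width: 0.351
```

step_arm(
  deltas=[
    {"x":0,"y":0,"z":-0.001,"wx":0,"wy":0,"wz":0,"grip":0},
    {"x":0,"y":0,"z":0,"wx":0,"wy":0,"wz":0,"grip":0},
  ],
)

```text
clock: 9.35
tcp_pos: [573.2, 21.3, 21.9]
tool_rot: [[0.92, 0.393, 0.0], [0.393, -0.92, -0.0], [-0.0, 0.0, -1.0]]
wrist_force: [-3.3, -0.4, 4.8]
gripper_width: 0.358
```

Contact: the wrist force went from -3.7 to +4.8 N at z 21.9, as predicted. I release gently and then rise.

step_arm(
  deltas=[
    {"x":0,"y":0,"z":0,"wx":0,"wy":0,"wz":0,"grip":0.38},
    {"x":0,"y":0,"z":0,"wx":0,"wy":0,"wz":0,"grip":0.42},
    {"x":0,"y":0,"z":0,"wx":0,"wy":0,"wz":0,"grip":0.5},
    {"x":0,"y":0,"z":0,"wx":0,"wy":0,"wz":0,"grip":0.7},
    {"x":0,"y":0,"z":0,"wx":0,"wy":0,"wz":0,"grip":1},
    {"x":0,"y":0,"z":0,"wx":0,"wy":0,"wz":0,"grip":1},
    {"x":0,"y":0,"z":0,"wx":0,"wy":0,"wz":0,"grip":1},
    {"x":0,"y":0,"z":0,"wx":0,"wy":0,"wz":0,"grip":1},
  ],
  force=20,
)

```text
clock: 10.15
tcp_pos: [573.2, 21.3, 21.3]
tool_rot: [[0.92, 0.393, 0.0], [0.393, -0.92, -0.0], [-0.0, 0.0, -1.0]]
wrist_force: [0.3, -0.2, 0.2]
gripper_width: 1.002
```

step_arm(
  deltas=[
    {"x":0,"y":0,"z":0.005,"wx":0,"wy":0,"wz":0,"grip":1},
    {"x":0,"y":0,"z":0.015,"wx":0,"wy":0,"wz":0,"grip":1},
    {"x":0,"y":0,"z":0.025,"wx":0,"wy":0,"wz":0,"grip":1},
    {"x":0,"y":0,"z":0.035,"wx":0,"wy":0,"wz":0,"grip":1},
    {"x":0,"y":0,"z":0.035,"wx":0,"wy":0,"wz":0,"grip":1},
    {"x":0,"y":0,"z":0.035,"wx":0,"wy":0,"wz":0,"grip":1},
    {"x":0,"y":-0.03,"z":0.03,"wx":0,"wy":0,"wz":0,"grip":1},
    {"x":0,"y":-0.035,"z":0.02,"wx":0,"wy":0,"wz":0,"grip":1},
    {"x":0,"y":-0.035,"z":0.01,"wx":0,"wy":0,"wz":0,"grip":1},
    {"x":0,"y":-0.035,"z":0,"wx":0,"wy":0,"wz":0,"grip":1},
    {"x":0,"y":-0.035,"z":0,"wx":0,"wy":0,"wz":0,"grip":1},
    {"x":0,"y":-0.035,"z":0,"wx":0,"wy":0,"wz":0,"grip":1},
  ],
)

```text
clock: 11.35
tcp_pos: [573.1, -185.1, 233.0]
tool_rot: [[0.919, 0.393, 0.002], [0.393, -0.919, -0.0], [0.001, 0.001, -1.0]]
wrist_force: [-0.2, -0.6, -0.6]
gripper_width: 0.999
```

step_arm(
  deltas=[
    {"x":0,"y":-0.035,"z":0,"wx":0,"wy":0,"wz":0,"grip":1},
    {"x":0,"y":-0.015,"z":0,"wx":0,"wy":0,"wz":0,"grip":1},
    {"x":0,"y":0,"z":0,"wx":0,"wy":0,"wz":0,"grip":1},
    {"x":0,"y":0,"z":0,"wx":0,"wy":0,"wz":0,"grip":1},
  ],
)

```text
clock: 11.75
tcp_pos: [573.5, -231.9, 231.8]
tool_rot: [[0.919, 0.394, 0.001], [0.394, -0.919, 0.001], [0.001, -0.001, -1.0]]
wrist_force: [-0.0, -0.1, 0.0]
gripper_width: 0.997
```

```bash
python3 - <<'E'
from h import *
s=sense();print(s['clock'],s['tcp_pos'],s['gripper_width'],s['wrist_force'],abs(np.array(s['qd'])).max())
p1,_=save('top','end_t'); p,d=save('scene','end_s')
cv2.imwrite('pics/end.png',np.vstack([p1[100:320,140:540,::-1],p[90:310,140:540,::-1]]).repeat(1,0))
for n in('top','scene'):
    p,d=load('end_'+n[0]);W=cloud(n,d);z=W[...,2];R=np.hypot(W[...,0]-573,W[...,1]-21)
    v,u=np.nonzero((R<80)&(z<30)&(p.min(2)>95)); e=np.array([ray(n,a,b,14)[:2] for a,b in zip(u,v)],np.float32)
    Q=W[v,u];print(n,'lid',cv2.minEnclosingCircle(e),np.median(Q[:,2]),np.degrees(np.linalg.lstsq(np.c_[Q[:,:2]-[573,21],np.ones(len(Q))],Q[:,2],rcond=None)[0][:2]))
    K=(R<50)&(z>47);print('knob',K.sum(),np.nanmedian(W[K],0))
    K=(np.hypot(W[...,0]-465.5,W[...,1]-254)<85)&(z>88)&(z<110);print('pot rim',cv2.minEnclosingCircle(W[K][:,:2].astype(np.float32)))
E
```

```text
11.75 [ 573.52508732 -231.86444686  231.77704762] 0.9968135476195951 [-1.46480583e-05 -1.12768173e-01  1.89937343e-02] 0.019704050620751683
top lid ((569.9715576171875, 20.457612991333008), 68.6585464477539) 13.769683274180911 [0.42248513 0.32695915]
knob 85 [570.4455415   23.21590529  54.29695588]
pot rim ((463.30340576171875, 253.5781707763672), 65.07853698730469)
scene lid ((558.4217529296875, 16.799192428588867), 65.67518615722656) 13.21743551991608 [1.23274587 1.05318918]
knob 82 [571.55334455  24.36343303  53.33595187]
pot rim ((462.4046936035156, 253.9891815185547), 66.10520935058594)
```

View pics/end.png

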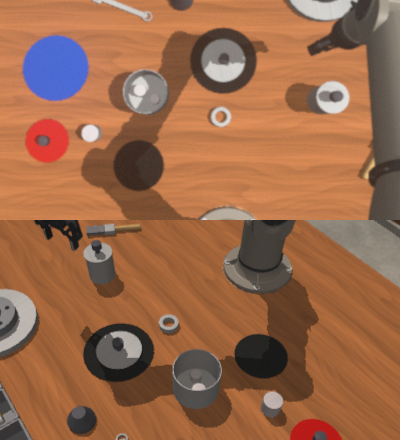

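The lid lies on the pad knob up at top crop (223,60), the pot is open and upright at (145,92), and the narrow pot is still closed at (332,97). Handing in.

```bash
python3 -c "
from cell import hand_in
print(hand_in())"
```

```text
the job is handed in; nothing more can be done
None
```

The wide pot's lid is off and lying flat, knob up, in the middle of the large black pad. I handed the job in at about 12 s of the 48 s allowed, with the arm clear of everything. I lifted the lid by its knob and lowered it in 1 mm steps until it touched, reading about 5 N at the wrist at contact.

**Last checks:**
- **Lid position:** the top view puts the lid centre at about (570, 20.5) mm and the scene view puts the knob at about (571.5, 24). The pad centre is at (573, 21), so the lid is about 3 mm off centre.
- **Lid height and tilt:** the upper face is at z of about 13.5 mm (14 expected). Tilt is under 0.5° in the top view.
- **Pots:** the open pot is standing. Its rim measured at about (463, 254). I did not measure the pot itself beforehand, but its lid was at (466, 253), which is within the lid's 6 mm play. The narrow pot is closed and looks undisturbed.

**One disagreement:** the scene view's own fit of the lid gave a centre of (558, 17), a radius of 66 mm instead of 68 mm, and about 1° of tilt. I put this down to the knob and shadow hiding part of the lid in that view, because the knob position in the same view agrees with the top view.

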